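# Snap an LED light home into a turned lamp base

### The job

Take the seating tool from its cork pad, set its cup squarely over the LED light that stands proud in the lamp base, and press straight down until the light clicks home with its metal flange flush all round. Do not touch the light with the fingers. Then stand the tool back upright on its cork pad, let go, and leave the other things on the bench as they are.

Things in the scene. Friction and masses are not known exactly. Their poses are not given: they have to be found in the camera images.
- lamp_base: dark stained, round turned wooden lamp base (126 mm across at its widest, neck 95 mm, with a pale inlaid band) held between four dowels on a 130 mm square plywood board, fixed to the bench. Origin: centre of the board's underside on the bench, z up. Its top, with a round aluminium-lined socket of 64 mm bore, is 70 mm above the bench, centred over the origin.
- socket_seat (a point): centre of the lamp base's top face, 70 mm above the bench: the plane on which the light's flange lands when the light is home
- light: loose round snap-in LED light, 70 g, starting upright but proud in the socket: black barrel 24 mm long with a retaining bead (60 mm across), above it an aluminium flange 73 mm across and 4 mm thick, in the middle an opal white dome 44 mm across standing 9 mm above the flange. Origin: centre of the barrel's underside, z up. Another such light lies in a tray at the back: a spare.
- light_flange (a point): centre of the underside of the light's flange, 24 mm above the light's origin. At the start the bead rests on three sprung noses in the bore and this point is about 10.5 mm above socket_seat. Pressed squarely it gives way at about 7 to 12 N after some 2 to 4 mm, snaps past the noses and comes to rest level with socket_seat (flange top 74 mm above the bench), and stays.
- seating_tool: loose seating tool, about 200 g, 89 mm high, standing cup down on the cork pad: dark blue cup-shaped head 68 mm across, 26 mm high, with a ring-shaped face below (outer diameter 68 mm, inner 52 mm, hollow 16 mm deep: it bears on the light's flange and clears the dome), brass ferrule, round pale wooden handle. Origin: centre of the ring face, z up along the handle.
- cork_pad: round cork pad, 120 mm across and 6 mm thick, fixed to the bench: the tool's place. Origin: centre of its underside on the bench. A shelf board overhangs the back of the bench, its front edge about 80 mm or more behind the work places and 390 mm above the bench: keep hand and wrist in front of it.
- spool: bystander: loose wooden spool of pale thread, 38 mm across, 42 mm high, between the two work places; origin at the centre of its underside
- wood_disc: bystander: loose pale turned wooden disc, 52 mm across, 18 mm high, near the bench's front edge; origin at the centre of its underside
- cup: bystander: loose white cup, 72 mm across, 52 mm high, at the back; origin at the centre of its underside
- tool_handle (a point): middle of the tool's handle, on its axis, 54 mm above the ring face: the place to grip from above. The handle is 30 mm in diameter from 32 to 75 mm above the face, 33 mm at its top end; the head's flat shoulder is 26 mm above the face.
Mind the look-alikes: they are no part of the job. What is shaped like the seating_tool but red is not meant.

How it is judged:
On the way, in this order (a step that is already met when the one before it is completed fails the run):
1. the tool is held upright over the light, centred within 10 mm, while the light still stands proud (contact force between the fingers and seating_tool above 2 N and horizontal distance between seating_tool and light_flange below 0.01 m and angle between seating_tool's own z axis and vertical below 0.15 rad and z of light_flange in the frame of socket_seat above 0.006 m), for 0.05 s.
2. the light is pressed home by the tool: flange within 2 mm of the seat and square within 0.04 rad, the held tool still over it (face within 12 mm of the flange) (contact force between the fingers and seating_tool above 2 N and distance between seating_tool and light_flange below 0.012 m and z of light_flange in the frame of socket_seat below 0.002 m and angle between the z axis of light and the z axis of socket_seat, either way round below 0.04 rad), for 0.05 s.
At the end, for the whole second after the job is handed in: The light is snapped home in the lamp base (flange within 2 mm of the base's top, square within 0.04 rad), and the released tool stands upright, cup down and at rest, on its cork pad (its axis within 28 mm of the pad's centre) (z of light_flange in the frame of socket_seat below 0.002 m and horizontal distance between light_flange and socket_seat below 0.004 m and angle between the z axis of light and the z axis of socket_seat, either way round below 0.04 rad and angle between light's own z axis and vertical below 0.1 rad and horizontal distance between seating_tool and cork_pad below 0.028 m and z of seating_tool in the frame of cork_pad below 0.01 m and angle between seating_tool's own z axis and vertical below 0.08 rad and contact force between the fingers and seating_tool below 0.2 N and linear speed of each of seating_tool, light below 0.02 m/s); the robot touches nothing.
It fails at once if the gripper or arm pushes on the light itself (contact force between any of the fingers, the arm and light above 1 N).
It fails at once if a bystander (spool, wooden disc, cup) is moved by more than 25 mm (distance of any of spool, wood_disc, cup from where it was at the start of the episode above 0.025 m).
It also fails if it takes over 48 s, if anything falls off the work surface, if the arm or the gripper's body presses on something with over 40 N, if the wrist force passes 120 N, or if a joint passes its speed limit or range.

### The arm

A 6-joint arm with a two-finger parallel gripper is mounted at the origin on a cart in front of the work surface, level with it; the furniture and walls round the work are solid. World frame = base frame: x ahead of the robot, y to its left, z up, the work surface at z = 0. Lengths are in m, angles in rad, forces in N, time in s.
With the tool pointing down it reaches from about 0.275 to 0.875 m from the base axis. Payload 12.5 kg.
Tool frame: the origin (TCP) lies midway between the tips of the shut fingers; the grasp point (between the pads) lies 19 mm behind it; z points along the fingers, y is the line along which they close (so a half turn about z gives the same grasp; the last joint's range is limited). The gripper opens to 85 mm and grips with 20 to 120 N. Pads are 22 mm wide; open, the fingers measure 114 mm over their backs; the gripper's body (76 mm by 85 mm) begins 54 mm behind the grasp point. The pads swing forward as they close: fully open they stand 13 mm farther back than shut.
Start: joints at [1.034, 0.351, 1.652, -0, 1.139, -0.085], TCP at [0.24, 0.495, 0.208] pointing down, gripper open.
Joint ranges: [-2.75, 2.75], [-0.79, 2.1], [0.01, 2.65], [-1.57, 4.71], [0.07, 3.14], [-2.87, 2.87]. Speed limits (rad/s): [2.22, 2.22, 2.79, 3.14, 3.14, 3.14].

### API

Orientations are given as a unit quaternion [x, y, z, w].
In Python, from plant import env gives the robot as it stands. The module is installed in compiled form; this text tells all that it offers.
- The arm moves only by the tool send_rows, never from a script. Its argument "steps" is text: rows parted by semicolons, each of 7 numbers parted by spaces: the shift along the tool's x, y, z in mm, then the turn, a rotation vector about the tool's x, y, z in rad, then the opening, from -1 (shut) to 1 (fully open). In form: x y z rx ry rz gripper; .... A call has 1 to 10 rows; each row shifts and turns the commanded pose from where the row before left it, along the tool's axes as they then stand; what a row does not reach is not made up. A row lasts 1/10 s, in which the tool goes at most 50 mm and 8.59 degrees, less where a joint would pass 70% of its speed; a pose out of reach is approached as far as the arm can. A call with a gripper value outside its range is refused whole. The fingers move at their own pace and stop on an object; the grip force is fixed at half the most. Time passes only in rows, so rows that do not move let the fingers close. It gives the time, the measured TCP pose, the force, the opening and the grip force at its end, in the units of the state.
- env.observe(): the state, without advancing time (a new reading comes with each control period).
- env.read_camera(name): name is "scene" or "side" or "wrist"; returns (picture, depth): 400x640x3 uint8, red, green, blue; 400x640 float32, m along the optical axis (not along the pixel's ray), 0 where there is no reading.
- env.camera_info(name): a dict with "fx", "fy", "cx", "cy" (pixels), "k1" (the pictures are not rectified: a ray, as slopes to the right and down, at radius r is drawn at 1 + k1 r^2 times it, then the intrinsics apply), "R" (3x3) and "t" (3): a world point X has camera coordinates R X + t; the wrist camera has in their place "mount" (4x4, takes a point from camera to tool coordinates, whose origin is the TCP and whose axes are the flange's). Camera axes: x right, y down, z forward; pixel columns grow to the right and rows downward; lengths in m; the calibration is good to about 2 mm. A picture is of the moment at which its call begins: read the wrist's pose just before it. camera_info takes no time and is no camera call.
- env.sign_off(): hands the job in; it is judged then, once.
The state is a dict: "t": time; "joint_positions": joint angles; "dq": joint speeds; "tau": joint torques, N m; "eef_pos": TCP position; "eef_rot": TCP orientation; "contact_force": force on the tool from outside, world axes, zero at the start; "ft_torque": the same for the moment, N m; "finger_gap": finger opening in m; "finger_force": force on a finger pad.
Only numpy, scipy, OpenCV 4.12 (cv2) and the standard library are available. Lean on these libraries where they do the work, as an engineer would, in place of code of your own. Each camera call takes 0.05 s, during which the arm holds its last target. There are 200 camera calls.

## Working session

There is one attempt and no reset: what is moved stays moved. The work goes in short steps, Python scripts to look and compute and a tool call to move; the robot and the scene stay as the last step left them, time stands still between calls to the robot, and variables do not carry over. Pictures are saved under pics/ and viewed, at most 10 in all, crops included, and the job is handed in when it is done.

Besides the shell and the picture viewer there is one more tool, called after "Emit:" by a JSON object that holds its "op" and its "data". send_rows: Moves the arm, as the interface text tells. Its arguments: {"type":"object","properties":{"steps":{"type":"string"}},"required":["steps"]}

```bash
mkdir -p pics; cat > h.py <<'E'
import numpy as np, cv2
from plant import env
from scipy.spatial.transform import Rotation as Ro
def cam(name):
    s=env.observe(); i=env.camera_info(name); p,d=env.read_camera(name)
    if 'mount' in i:
        T=np.eye(4);T[:3,:3]=Ro.from_quat(s['eef_rot']).as_matrix();T[:3,3]=s['eef_pos'];M=T@np.array(i['mount'])
    else:
        W=np.eye(4);W[:3,:3]=i['R'];W[:3,3]=i['t'];M=np.linalg.inv(W)
    K=np.array([[i['fx'],0,i['cx']],[0,i['fy'],i['cy']],[0,0,1]])
    v,u=np.mgrid[:d.shape[0],:d.shape[1]]
    n=cv2.undistortPoints(np.stack([u,v],-1).reshape(-1,1,2).astype(np.float64),K,np.array([i['k1'],0,0,0,0.])).reshape(d.shape+(2,))
    P=np.dstack([n[...,0]*d,n[...,1]*d,d])@M[:3,:3].T+M[:3,3]
    P[d==0]=np.nan
    return p,P
def save(name,f):
    p,P=cam(name); cv2.imwrite(f'pics/{f}.png',p[...,::-1]); np.savez(f'{f}.npz',p=p,P=P); return p,P
E
python3 - <<'E'
from h import *
for c in ('scene','side','wrist'): save(c,c+'0')
s=env.observe();print(s)
a=cv2.imread('pics/scene0.png');b=cv2.imread('pics/side0.png')
E
```

```text
{'t': 0.15, 'joint_positions': array([ 1.03439596e+00,  3.51075683e-01,  1.65223795e+00, -1.13389993e-05,
        1.13912400e+00, -8.45947067e-02]), 'dq': array([-0.00121463, -0.00081706, -0.00270546,  0.0013084 ,  0.00154794,
        0.00016246]), 'tau': array([ 8.09934845e-04, -5.06249928e+01, -2.91504568e+01,  9.03821956e-06,
        3.28879578e-03,  1.85149202e-05]), 'eef_pos': array([0.23996732, 0.49459782, 0.20751713]), 'eef_rot': array([ 2.23984009e-01,  9.74592728e-01, -4.03860955e-04, -1.24182389e-04]), 'contact_force': array([-0.39864246, -0.00722534,  0.2198465 ]), 'ft_torque': array([0.0404238 , 0.03273726, 0.04015959]), 'finger_force': 0.0, 'finger_gap': 0.08549184539148369}
```

View pics/scene0.png

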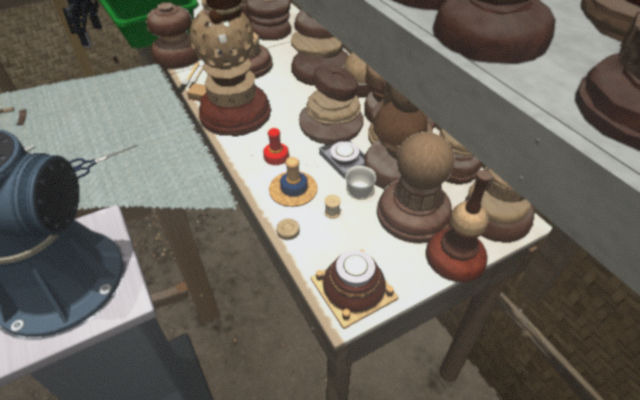

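View pics/side0.png

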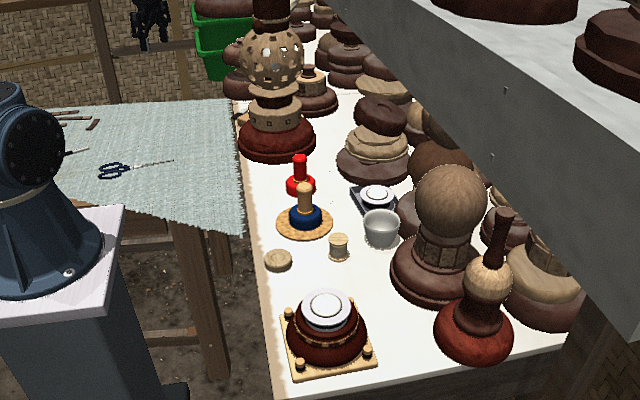

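The scene picture shows the blue tool on its cork pad at about (293,185), with the red look-alike at (275,150). The lamp base with the proud light is at (355,270), the spool at (333,205), the disc at (288,228) and the cup at (361,180). The side picture agrees: tool (305,210), light (326,308).

```bash
cat > m.py <<'E'
from h import *
def fit(P):
    # circle fit of outer contour in xy via minEnclosingCircle
    (x,y),r=cv2.minEnclosingCircle((P[:,:2]*1000).astype(np.float32)); return round(x,1),round(y,1),round(r,1),len(P),(P[:,2].mean()*1000).round(1)
def reg(f,box,zlo,zhi,hsv=None):
    D=np.load(f+'.npz');p,P=D['p'],D['P'];u0,v0,u1,v1=box
    q=P[v0:v1,u0:u1].reshape(-1,3);c=cv2.cvtColor(p,cv2.COLOR_RGB2HSV)[v0:v1,u0:u1].reshape(-1,3)
    m=(q[:,2]>zlo)&(q[:,2]<zhi)
    if hsv: m&=((c>=hsv[0])&(c<=hsv[1])).all(1)
    return q[m]
E
python3 - <<'E'
from m import *
B={'scene0':dict(tool=(278,153,310,198),pad=(265,165,322,210),light=(325,240,385,285),lamp=(305,240,400,330),spool=(322,192,344,218),disc=(274,216,302,240),cup=(344,163,380,200)),
'side0':dict(tool=(285,178,325,232),pad=(270,195,338,242),light=(292,280,362,340),lamp=(275,280,380,382),spool=(326,231,352,262),disc=(262,246,294,274),cup=(360,205,402,250))}
for f,b in B.items():
    print(f)
    print('handle top',fit(reg(f,b['tool'],.085,.11)))
    print('blue',fit(reg(f,b['tool'],.012,.04,((100,80,20),(130,255,255)))))
    print('pad',fit(reg(f,b['pad'],.003,.010,((5,60,100),(25,255,255)))))
    q=reg(f,b['light'],.078,.089);print('flange',fit(q), np.linalg.lstsq(np.c_[q[:,:2]-q[:,:2].mean(0),np.ones(len(q))],q[:,2],rcond=None)[0])
    print('dome',fit(reg(f,b['light'],.0895,.105)))
    print('spool',fit(reg(f,b['spool'],.036,.05)),'disc',fit(reg(f,b['disc'],.013,.025)),'cup',fit(reg(f,b['cup'],.045,.06)))
D=np.load('wrist0.npz');print(np.nanmin(D['P'][...,:2],(0,1)),np.nanmax(D['P'][...,:2],(0,1)))
E
```

```text
scene0
handle top (535.3, -2.7, 15.9, 126, np.float64(92.0))
blue (533.7, -4.7, 29.2, 158, np.float64(31.3))
pad (532.5, -1.6, 60.4, 734, np.float64(5.8))
flange (514.0, -312.7, 37.6, 741, np.float64(84.2)) [0.00855755 0.01422078 0.08423465]
dome (512.7, -311.9, 20.1, 251, np.float64(91.7))
spool (580.5, -112.9, 20.7, 177, np.float64(41.5)) disc (462.2, -114.5, 27.4, 351, np.float64(17.0)) cup (684.0, -84.4, 50.6, 240, np.float64(49.1))
side0
handle top (537.2, -3.6, 16.8, 158, np.float64(91.9))
blue (536.9, -5.9, 34.1, 510, np.float64(26.9))
pad (534.5, -3.1, 60.2, 827, np.float64(5.9))
flange (515.3, -312.4, 37.6, 1086, np.float64(84.4)) [0.01106028 0.01169327 0.08442694]
dome (513.6, -313.6, 20.5, 387, np.float64(92.2))
spool (579.2, -114.4, 20.4, 233, np.float64(41.6)) disc (464.6, -116.8, 27.0, 419, np.float64(16.8)) cup (697.9, -107.8, 69.3, 330, np.float64(48.5))
[-0.6123331  -1.35288175] [0.81252095 1.65958611]
```

View pics/wrist0.png

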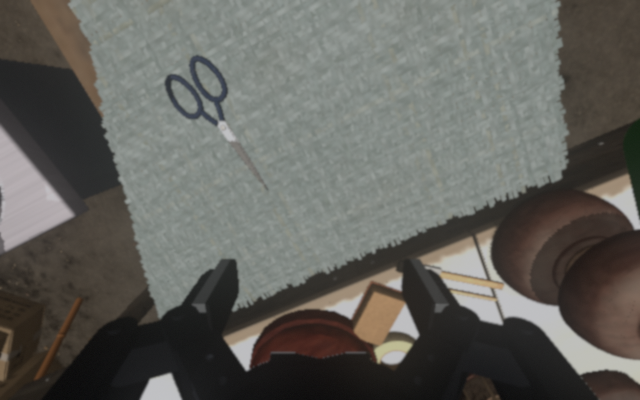

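```bash
python3 - <<'E'
from m import *
H={}
for f in('scene0','side0'):
    q=np.load(f+'.npz')['P'].reshape(-1,3);q=q[np.isfinite(q).all(1)]
    q=q[(q[:,0]>.2)&(q[:,0]<.9)&(q[:,1]>-.45)&(q[:,1]<.65)&(q[:,2]>.02)]
    for a in q:
        k=(int(a[0]//.05),int(a[1]//.05));H[k]=max(H.get(k,0),a[2])
print('     '+' '.join(f'{50*i:4d}' for i in range(4,18)))
for j in range(12,-10,-1): print(f'{50*j:5d}',' '.join(f'{1000*H.get((i,j),0):4.0f}' for i in range(4,18)))
print('red',fit(reg('scene0',(258,122,292,166),.085,.11,((0,150,60),(8,255,255)))))
s=env.observe();print(Ro.from_quat(s['eef_rot']).as_matrix().round(3))
E
```

```text
200  250  300  350  400  450  500  550  600  650  700  750  800  850
  600    0    0    0    0    0    0    0    0  100  100   47    0   81    0
  550    0  345    0    0    0    0    0    0  132  133   93    0   77    0
  500  296  350    0    0   30   29    0   50  100  103   52   36   41    0
  450  372  369    0    0   29   29    0    0   48   48    0  190  192    0
  400  350    0    0    0   50  273  266  236    0    0    0  217  195  129
  350    0    0    0    0  273  313  258  364   60    0    0  213  190  129
  300    0    0    0    0  270  349  308  307  256    0    0  120  125  126
  250    0    0    0    0   59  393  393  389   54    0    0    0   93  122
  200    0    0    0    0    0  394  394  372    0   49  107    0   67  123
  150    0    0    0    0    0    0   26    0  407  195  194  180  165  114
  100    0    0    0    0    0    0   91   91  417  195  193  175  168  122
   50    0    0    0    0    0    0   29   28  427  184  183  170  182  111
    0    0    0    0    0    0    0   97   90  445   43   43   78  203    0
  -50    0    0    0    0    0    0   97   92  465   33  173  245  167  118
 -100    0    0    0    0    0    0    0   43  484   54  177  247  202  128
 -150    0    0    0    0   20   21    0   45  498  496  160  230  175  122
 -200    0    0    0    0    0    0    0    0  499  511  228  226   53  118
 -250    0    0    0    0    0    0    0    0  499  530  231  229   54   33
 -300    0    0    0    0    0   91   93   71  538  547  215  214  495  500
 -350    0    0    0    0    0   94   96   85  540  565  561  540  532  495
 -400    0    0    0    0    0   72   72   41  528  563  544  538  551  494
 -450    0    0    0    0    0    0    0    0  499  495  496  495  558  493
red (545.0, 121.5, 12.8, 51, np.float64(87.8))
[[-0.9    0.437 -0.   ]
 [ 0.437  0.9   -0.001]
 [ 0.    -0.001 -1.   ]]
```

Emit:
{"op": "send_rows", "data": {"steps": "-18.5 -25 0 0 0 0 1;-18.5 -25 0 0 0 0 1;-18.5 -25 0 0 0 0 1;-18.5 -25 0 0 0 0 1;-18.5 -25 0 0 0 0 1;-18.5 -25 0 0 0 0 1;-18.5 -25 0 0 0 0 1;-18.5 -25 0 0 0 0 1;-17.5 -26.5 0 0 0 0 1;-17.5 -26.5 0 0 0 0 1"}}

```text
t: 1.15
eef_pos: [0.2941, 0.1861, 0.2078]
eef_rot: [0.224, 0.975, -0.0, 0.0]
contact_force: [1.0, 0.4, -0.3]
finger_gap: 0.0857
finger_force: 0.0
```

Emit:
{"op": "send_rows", "data": {"steps": "-17.5 -26.5 0 0 0 0 1;-17.5 -26.5 0 0 0 0 1;-17.5 -26.5 0 0 0 0 1;-17.5 -26.5 0 0 0 0 1;0 0 0 0 0 0 1"}}

```text
t: 1.65
eef_pos: [0.3112, 0.059, 0.2079]
eef_rot: [0.226, 0.974, -0.0, 0.0]
contact_force: [0.4, 0.4, -0.6]
finger_gap: 0.0854
finger_force: 0.0
```

Emit:
{"op": "send_rows", "data": {"steps": "-28.5 0 0 0 0 0 1;-28.5 0 0 0 0 0 1;-28.5 0 0 0 0 0 1;-28.5 0 0 0 0 0 1;-28.5 0 0 0 0 0 1;0 0 0 0 0 0 1;0 0 0 0 0 0 1"}}

```text
t: 2.35
eef_pos: [0.4389, -0.0003, 0.2074]
eef_rot: [0.224, 0.975, 0.0, -0.001]
contact_force: [-0.5, 0.2, 0.1]
finger_gap: 0.0853
finger_force: 0.0
```

```bash
python3 - <<'E'
from m import *
save('wrist','w1');print(env.observe()['eef_pos'])
f='w1';b=(0,0,640,400)
q=reg(f,b,.087,.11);print('z85',q.min(0),q.max(0),len(q))
q=q[(abs(q[:,0]-.536)<.03)&(abs(q[:,1]+.003)<.03)]
if len(q):print('top',fit(q))
E
```

```text
[ 4.38479650e-01 -1.70082971e-04  2.07567318e-01]
z85 [ 0.46968774 -0.01855627  0.08701306] [0.85439456 0.3056186  0.10999601] 5149
top (536.8, -2.2, 16.4, 601, np.float64(93.7))
```

View pics/w1.png

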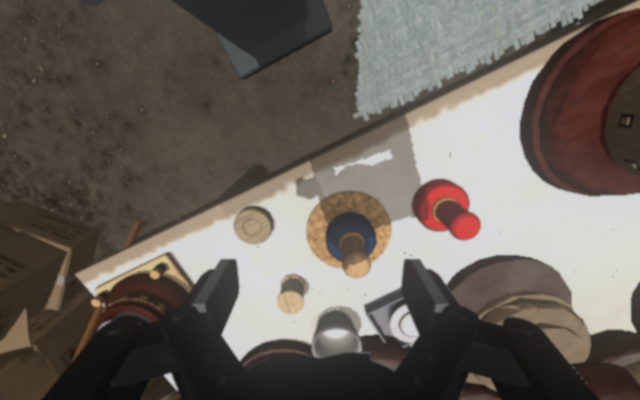

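The wrist picture shows the blue tool's handle top at (355,268) on the pad, with the red one well clear at (463,222). This matches the bench cameras to within 2 mm.

Emit:
{"op": "send_rows", "data": {"steps": "-30 13.5 0 0 0 0 1;-30 13.5 0 0 0 0 1;-29 13.5 0 0 0 0 1;0 0 0 0 0 0 1;0 0 0 0 0 0 1"}}

```text
t: 2.9
eef_pos: [0.5362, -0.0025, 0.2076]
eef_rot: [0.224, 0.975, -0.0, -0.001]
contact_force: [-0.7, 0.3, 0.7]
finger_gap: 0.0855
finger_force: 0.0
```

```bash
python3 - <<'E'
from m import *
print(env.observe()['eef_pos'],env.observe()['contact_force'])
E
```

```text
[ 0.53617569 -0.00253932  0.20759065] [-0.67332582  0.25034678  0.71248681]
```

Emit:
{"op": "send_rows", "data": {"steps": "0 0 35 0 0 0 1;0 0 35 0 0 0 1;0 0 35 0 0 0 1;0 0 30 0 0 0 1;0 0 20 0 0 0 1;0 0 10 0 0 0 1;0 0 0 0 0 0 1;0 0 0 0 0 0 1"}}

```text
t: 3.7
eef_pos: [0.5371, -0.0032, 0.044]
eef_rot: [0.224, 0.975, 0.0, 0.001]
contact_force: [-0.3, -0.8, 0.4]
finger_gap: 0.0856
finger_force: 0.0
```

Emit:
{"op": "send_rows", "data": {"steps": "0 0 0 0 0 0 -1;0 0 0 0 0 0 -1;0 0 0 0 0 0 -1;0 0 0 0 0 0 -1;0 0 0 0 0 0 -1;0 0 0 0 0 0 -1;0 0 0 0 0 0 -1;0 0 0 0 0 0 -1"}}

```text
t: 4.5
eef_pos: [0.5373, -0.0032, 0.0433]
eef_rot: [0.224, 0.975, 0.0, 0.0]
contact_force: [-0.3, 0.8, 6.4]
finger_gap: 0.0286
finger_force: 58.8
```

Emit:
{"op": "send_rows", "data": {"steps": "0 0 -15 0 0 0 -1;0 0 -30 0 0 0 -1;0 0 -35 0 0 0 -1;0 0 -30 0 0 0 -1;0 0 -15 0 0 0 -1;0 0 0 0 0 0 -1;0 0 0 0 0 0 -1"}}

```text
t: 5.2
eef_pos: [0.5364, -0.0032, 0.167]
eef_rot: [0.224, 0.975, -0.0, -0.001]
contact_force: [-1.6, -0.8, -2.7]
finger_gap: 0.028
finger_force: 59.7
```

```bash
python3 - <<'E'
from m import *
save('side','s2');s=env.observe();print(s['eef_pos'],s['contact_force'],s['finger_gap'])
q=reg('s2',(255,80,360,240),.10,.3,((100,80,20),(130,255,255)));print(q[:,:2].mean(0),q.min(0),q.max(0),len(q))
cv2.imwrite('pics/s2c.png',cv2.resize(cv2.imread('pics/s2.png')[80:260,200:440],None,fx=3,fy=3))
E
```

```text
[ 0.53618775 -0.0032015   0.16654597] [-0.83427461 -0.04478077 -2.66539267] 0.027860077399022617
[ 0.53325799 -0.02252088] [ 0.5027937  -0.06128893  0.13042333] [0.57005913 0.04081805 0.29988184] 626
```

View pics/s2c.png

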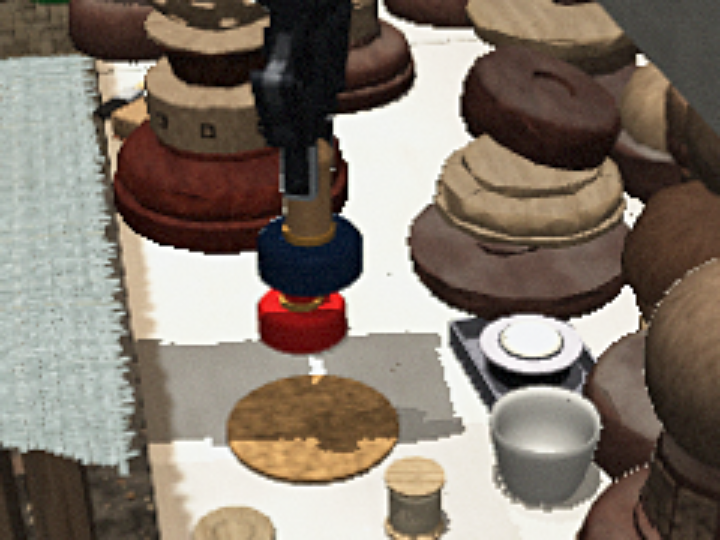

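The tool is held with its cup clear of the empty pad, the blue head at about (310,255) in the crop, and nothing else moved. Next I'll measure its tilt with a model fit before moving over the light.

```bash
cat > t.py <<'E'
from m import *
from scipy.optimize import least_squares
def toolpose(cams=('side','scene'),tag='t'):
    s=env.observe();e=s['eef_pos'];Q=[]
    for c in cams:
        save(c,tag+c);D=np.load(tag+c+'.npz');P=D['P'].reshape(-1,3);h=cv2.cvtColor(D['p'],cv2.COLOR_RGB2HSV).reshape(-1,3)
        rel=P-[e[0],e[1],e[2]-.038];r=np.hypot(rel[:,0],rel[:,1])
        blue=(h[:,0]>=105)&(h[:,0]<=125)&(h[:,1]>90)&(r<.045)&(rel[:,2]>-.01)&(rel[:,2]<.032)
        wood=(h[:,0]>=8)&(h[:,0]<=25)&(h[:,1]>60)&(r<.024)&(rel[:,2]>.034)&(rel[:,2]<.09)
        print(c,blue.sum(),wood.sum());Q.append(rel[blue|wood])
    out=[]
    def res(p,q):
        R=Ro.from_rotvec([p[3],p[4],0]).as_matrix();a=(q-np.array([p[0],p[1],p[2]]))@R
        r=np.hypot(a[:,0],a[:,1]);z=a[:,2]
        box=lambda R0,z0,z1:(lambda dx,dz:np.hypot(np.maximum(dx,0),np.maximum(dz,0))+np.minimum(np.maximum(dx,dz),0))(r-R0,abs(z-(z0+z1)/2)-(z1-z0)/2)
        return np.minimum(box(.034,0,.026),box(.015,.026,.089))*1e3
    for q in Q+[np.vstack(Q)]:
        f=least_squares(res,[0,0,0,0,0],args=(q,),loss='soft_l1',x_scale=[.01,.01,.01,.1,.1])
        print('offset mm',(f.x[:3]*1e3).round(1),'tilt',f.x[3:].round(3),'cost',round(f.cost/len(q),2))
    print('face world',(e-[0,0,.038]+f.x[:3]).round(4))
E
python3 -c "
from t import *
toolpose()"
```

```text
side 556 263
scene 0 94
offset mm [-0.8  2.   0.6] tilt [0.015 0.004] cost 0.46
offset mm [ -0.4   9.6 -18.8] tilt [ 0.116 -0.011] cost 0.59
offset mm [-0.8  2.1  0.6] tilt [0.015 0.004] cost 0.48
face world [ 0.5354 -0.0011  0.1292]
```

Emit:
{"op": "send_rows", "data": {"steps": "-8 -20 0 0 0 0 -1;-12 -29 0 0 0 0 -1;-12 -30 0 0 0 0 -1;-12 -30 0 0 0 0 -1;-12 -30 0 0 0 0 -1;-12 -30 0 0 0 0 -1;-12 -30 0 0 0 0 -1;-12 -30 0 0 0 0 -1;-12 -30 0 0 0 0 -1;-12.5 -29 0 0 0 0 -1"}}

```text
t: 6.35
eef_pos: [0.5154, -0.3144, 0.1667]
eef_rot: [0.224, 0.975, 0.0, -0.001]
contact_force: [0.8, 0.3, -2.2]
finger_gap: 0.0284
finger_force: 59.6
```

Emit:
{"op": "send_rows", "data": {"steps": "0 0 10 0 0 0 -1;0 0 10 0 0 0 -1;0 0 5 0 0 0 -1;0 0 0 0 0 0 -1;0 0 0 0 0 0 -1"}}

```text
t: 6.85
eef_pos: [0.5162, -0.3125, 0.1429]
eef_rot: [0.224, 0.975, 0.0, -0.0]
contact_force: [0.2, -0.4, -1.8]
finger_gap: 0.0282
finger_force: 59.8
```

```bash
python3 -c "
from t import *
toolpose(tag='u')
for f in ('uside','uscene'):
    i=(280,270,375,345) if f=='uside' else (320,235,390,290)
    q=reg(f,i,.078,.089,((0,0,90),(180,60,255)));print(fit(q))
a=cv2.imread('pics/uside.png')[200:380,220:430];b=cv2.imread('pics/uscene.png')[170:350,260:430]
cv2.imwrite('pics/u.png',cv2.resize(np.hstack([a,b]),None,fx=2,fy=2))
s=env.observe();print(s['eef_pos'],s['contact_force'])"
```

```text
side 1149 357
scene 59 145
offset mm [-0.3  2.4  0.1] tilt [ 0.022 -0.002] cost 0.29
offset mm [0.1 6.5 2.6] tilt [ 0.11  -0.021] cost 0.36
offset mm [-0.3  2.4  0.1] tilt [ 0.023 -0.005] cost 0.31
face world [ 0.516  -0.3101  0.1051]
(513.8, -314.3, 36.5, 606, np.float64(84.2))
(512.6, -312.2, 36.3, 384, np.float64(83.5))
[ 0.5163544  -0.31287162  0.14333533] [-0.82115551 -0.4730338  -1.65623931]
```

View pics/u.png

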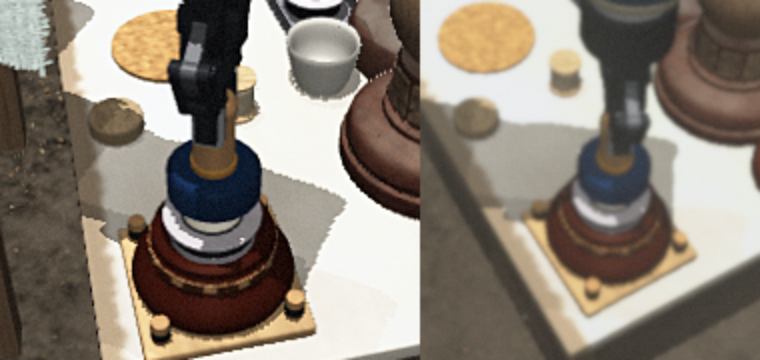

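The cup hangs upright just above the light, with no contact yet. I'll shift it about 3 mm to centre it, then lower it.

Emit:
{"op": "send_rows", "data": {"steps": "0 -2.5 0 0 0 0 -1;0 0 5 0 0 0 -1;0 0 5 0 0 0 -1;0 0 3 0 0 0 -1;0 0 2 0 0 0 -1;0 0 2 0 0 0 -1;0 0 1 0 0 0 -1;0 0 0 0 0 0 -1"}}

```text
t: 7.75
eef_pos: [0.5149, -0.3154, 0.1248]
eef_rot: [0.224, 0.975, 0.0, -0.0]
contact_force: [0.4, -0.5, -1.9]
finger_gap: 0.0285
finger_force: 59.8
```

Emit:
{"op": "send_rows", "data": {"steps": "0 0 1 0 0 0 -1;0 0 1 0 0 0 -1;0 0 1 0 0 0 -1;0 0 1 0 0 0 -1;0 0 0 0 0 0 -1"}}

```text
t: 8.25
eef_pos: [0.5151, -0.3156, 0.1211]
eef_rot: [0.224, 0.975, -0.0, 0.0]
contact_force: [-0.5, 0.5, -0.1]
finger_gap: 0.0284
finger_force: 60.1
```

Contact has just begun (-1.9 to -0.1 N). I'll press on.

Emit:
{"op": "send_rows", "data": {"steps": "0 0 1 0 0 0 -1;0 0 1 0 0 0 -1;0 0 1 0 0 0 -1;0 0 1 0 0 0 -1;0 0 1 0 0 0 -1;0 0 1 0 0 0 -1;0 0 0 0 0 0 -1"}}

```text
t: 8.95
eef_pos: [0.5145, -0.3152, 0.1143]
eef_rot: [0.224, 0.975, 0.0, -0.001]
contact_force: [-0.5, -0.1, -2.5]
finger_gap: 0.0281
finger_force: 60.0
```

Emit:
{"op": "send_rows", "data": {"steps": "0 0 1 0 0 0 -1;0 0 1 0 0 0 -1;0 0 1 0 0 0 -1;0 0 0 0 0 0 -1"}}

```text
t: 9.35
eef_pos: [0.5148, -0.3154, 0.1116]
eef_rot: [0.224, 0.975, 0.0, -0.0]
contact_force: [0.1, -0.8, -1.4]
finger_gap: 0.0284
finger_force: 60.0
```

Emit:
{"op": "send_rows", "data": {"steps": "0 0 1 0 0 0 -1;0 0 1 0 0 0 -1;0 0 0 0 0 0 -1"}}

```text
t: 9.65
eef_pos: [0.5154, -0.3155, 0.1113]
eef_rot: [0.224, 0.975, -0.0, 0.001]
contact_force: [-1.9, 3.9, 11.0]
finger_gap: 0.0284
finger_force: 61.4
```

```bash
python3 -c "
from t import *
s=env.observe();print(s['eef_pos'],s['contact_force'])
toolpose(('side',),tag='v')
q=reg('vside',(280,270,375,345),.06,.092,((0,0,110),(180,60,255)));print(fit(q),np.percentile(q[:,2],[5,50,95]))"
```

```text
[ 0.51536182 -0.31551667  0.11132918] [-1.94386719  3.89213289 11.04671587]
side 1094 336
offset mm [-0.6  2.2  0.7] tilt [0.016 0.002] cost 0.38
offset mm [-0.6  2.2  0.7] tilt [0.016 0.002] cost 0.38
face world [ 0.5147 -0.3134  0.074 ]
(510.2, -310.2, 41.0, 118, np.float64(73.5)) [0.06948959 0.07363438 0.07621651]
```

The face is at 74.0 mm and bearing hard, so the light is home. I'll press once more lightly, then lift.

Emit:
{"op": "send_rows", "data": {"steps": "0 0 1 0 0 0 -1;0 0 0 0 0 0 -1;0 0 -3 0 0 0 -1;0 0 -5 0 0 0 -1;0 0 -10 0 0 0 -1;0 0 -20 0 0 0 -1;0 0 -20 0 0 0 -1;0 0 -10 0 0 0 -1;0 0 0 0 0 0 -1"}}

```text
t: 10.6
eef_pos: [0.5155, -0.3159, 0.1784]
eef_rot: [0.224, 0.975, -0.001, 0.001]
contact_force: [0.3, 0.1, -2.1]
finger_gap: 0.0281
finger_force: 59.8
```

```bash
python3 -c "
from t import *
s=env.observe();print(s['eef_pos'],s['contact_force'])
toolpose(('side',),tag='x')
q=reg('xside',(280,270,375,345),.067,.080,((0,0,110),(180,60,255)));print(fit(q),np.linalg.lstsq(np.c_[q[:,:2]-q[:,:2].mean(0),np.ones(len(q))],q[:,2],rcond=None)[0])
cv2.imwrite('pics/xc.png',cv2.resize(cv2.imread('pics/xside.png')[200:390,240:420],None,fx=3,fy=3))"
```

```text
[ 0.51546654 -0.31589235  0.17838902] [ 0.29562252  0.05147576 -2.05977584]
side 1214 417
offset mm [-0.3  1.7  0.1] tilt [ 0.014 -0.005] cost 0.33
offset mm [-0.3  1.7  0.1] tilt [ 0.014 -0.005] cost 0.33
face world [ 0.5152 -0.3142  0.1405]
(514.0, -306.7, 42.7, 880, np.float64(74.6)) [ 0.00761959 -0.0077913   0.07455828]
```

View pics/xc.png

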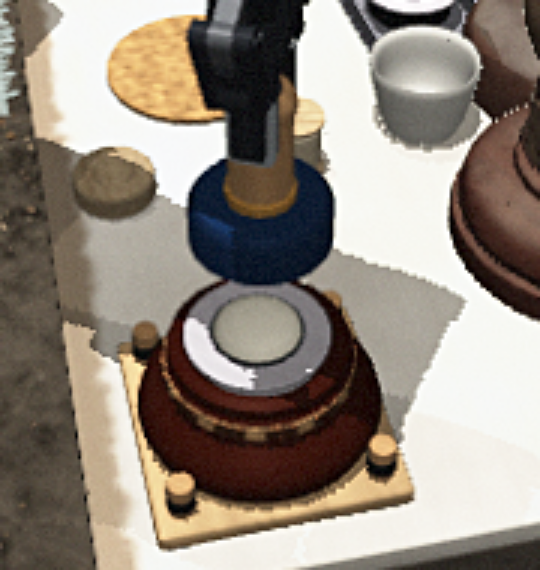

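The light sits flush: the flange ring at (258,335) lies level on the base at 74.6 mm. Now back to the pad.

Emit:
{"op": "send_rows", "data": {"steps": "8 20 0 0 0 0 -1;12 30 0 0 0 0 -1;12 30 0 0 0 0 -1;13 30 0 0 0 0 -1;13 30 0 0 0 0 -1;13 30 0 0 0 0 -1;13 30 0 0 0 0 -1;13 30 0 0 0 0 -1;12 30 0 0 0 0 -1;10.5 28.5 0 0 0 0 -1"}}

```text
t: 11.65
eef_pos: [0.5327, -0.0023, 0.1758]
eef_rot: [0.224, 0.975, -0.0, -0.001]
contact_force: [0.9, 0.3, -1.9]
finger_gap: 0.0289
finger_force: 59.7
```

Emit:
{"op": "send_rows", "data": {"steps": "0 0 0 0 0 0 -1;0 0 20 0 0 0 -1;0 0 30 0 0 0 -1;0 0 30 0 0 0 -1;0 0 25 0 0 0 -1;0 0 15 0 0 0 -1;0 0 5 0 0 0 -1;0 0 2 0 0 0 -1;0 0 2 0 0 0 -1;0 0 0 0 0 0 -1"}}

```text
t: 12.65
eef_pos: [0.5337, -0.0039, 0.0483]
eef_rot: [0.224, 0.975, 0.0, 0.0]
contact_force: [-0.7, -0.1, -1.5]
finger_gap: 0.0281
finger_force: 59.8
```

Emit:
{"op": "send_rows", "data": {"steps": "0 0 2 0 0 0 -1;0 0 1 0 0 0 -1;0 0 1 0 0 0 -1;0 0 0 0 0 0 -1"}}

```text
t: 13.05
eef_pos: [0.5333, -0.0037, 0.0438]
eef_rot: [0.224, 0.975, -0.0, -0.0]
contact_force: [0.5, -0.1, -2.7]
finger_gap: 0.0283
finger_force: 59.8
```

Emit:
{"op": "send_rows", "data": {"steps": "0 0 0.5 0 0 0 -1;0 0 0.5 0 0 0 -1;0 0 0 0 0 0 -1"}}

```text
t: 13.35
eef_pos: [0.5336, -0.0037, 0.0434]
eef_rot: [0.224, 0.975, 0.0, 0.0]
contact_force: [-0.5, 0.3, 4.9]
finger_gap: 0.028
finger_force: 60.8
```

Emit:
{"op": "send_rows", "data": {"steps": "0 0 0 0 0 0 0;0 0 0 0 0 0 1;0 0 0 0 0 0 1;0 0 0 0 0 0 1;0 0 0 0 0 0 1;0 0 0 0 0 0 1;0 0 0 0 0 0 1"}}

```text
t: 14.05
eef_pos: [0.5334, -0.0037, 0.0429]
eef_rot: [0.224, 0.975, 0.0, 0.0]
contact_force: [-0.6, 0.3, -0.6]
finger_gap: 0.0856
finger_force: 0.0
```

Emit:
{"op": "send_rows", "data": {"steps": "0 0 -10 0 0 0 1;0 0 -25 0 0 0 1;0 0 -35 0 0 0 1;0 0 -35 0 0 0 1;0 0 -35 0 0 0 1;0 0 0 0 0 0 1;28 0 0 0 0 0 1;28 0 0 0 0 0 1;28 0 0 0 0 0 1;0 0 0 0 0 0 1"}}

```text
t: 15.05
eef_pos: [0.4552, 0.0339, 0.1828]
eef_rot: [0.223, 0.975, -0.0, -0.001]
contact_force: [0.8, -0.4, 0.6]
finger_gap: 0.0853
finger_force: 0.0
```

```bash
python3 -c "
from m import *
save('side','y');s=env.observe();print(s['t'],s['eef_pos'],s['finger_gap'],s['contact_force'])
f='y'
print('top',fit(reg(f,(285,178,325,232),.085,.11)),'blue',fit(reg(f,(285,178,325,232),.012,.04,((100,80,20),(130,255,255)))))
q=reg(f,(280,270,375,345),.067,.080,((0,0,110),(180,60,255)));print('flange',len(q),np.median(q[:,2]))
print('spool',fit(reg(f,(326,231,352,262),.036,.05)),'disc',fit(reg(f,(262,246,294,274),.013,.025)))
cv2.imwrite('pics/yc.png',cv2.resize(cv2.imread('pics/y.png')[150:400,220:450],None,fx=2,fy=2))"
```

```text
15.1 [0.45689943 0.0333836  0.18311511] 0.08567936220387447 [0.24324026 0.61259592 0.83872612]
top (532.6, -5.5, 16.3, 163, np.float64(91.9)) blue (532.8, -6.6, 33.4, 510, np.float64(26.9))
flange 1061 0.07429875437824818
spool (579.5, -113.0, 20.8, 233, np.float64(41.5)) disc (464.1, -115.8, 26.7, 427, np.float64(16.9))
```

View pics/yc.png

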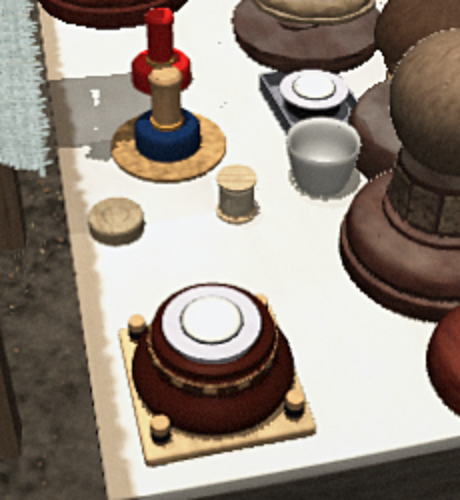

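The tool stands upright, centred on its pad at (168,135). The light is flush at (210,322), and the spool, disc and cup are where they were. Handing in.

```bash
python3 -c "
from plant import env
print(env.sign_off())"
```

```text
the job is handed in; nothing more can be done
None
```

The light is pressed home with its flange flush, the tool is released upright on its cork pad, the other things are where they were, and the job is handed in at about 15 s; no verdict was returned.

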